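# Hang the lift-off door on the heater's control box and shut it

## Task

Lift the loose access door out of its wooden stand, hold it open in front of the heater's control box and lower it so that both hinge sockets drop fully home on the two upright pintles, feeling for them gently, as the hinge plate may sit a few millimetres off and the door must never be pressed or knocked hard against the box (25 N at most). Then swing the hung door shut until its free edge rests against the frame, let go of it, and leave the other things on the bench where they are.

Things in the scene. Friction and masses are not known exactly. Their poses are not given: they have to be found in the camera images.
- door: Lift-off door: grey sheet-metal panel 160 (x) x 12 (y) x 150 (z), 0.2 to 0.35 kg; origin at the panel's centre. x points level to the hinge edge, y out of the outer face (louvres, round sight glass), z up. Two steel socket sleeves, one above the other, stand 15 beyond the hinge edge. It starts upright in the stand's slot; grasp it across its thickness at the top edge.
- door_top (a point): Middle of the door's top edge, 75 above the door's centre: the place to grasp it from above, across its 12 mm thickness. Axes as the door's.
- socket_low (a point): Centre of the lower mouth of the lower socket sleeve (outer diameter 18, bore 11.0 right through, 22 long, upright). It lies 95 along the door's +x from and 65 below the door's centre, in the middle plane of the panel. Axes as the door's.
- socket_high (a point): Centre of the lower mouth of the upper socket sleeve, like the lower one: 95 along the door's +x from and 43 above the door's centre, 108 straight above socket_low.
- door_edge (a point): Middle of the door's free upright edge (opposite the hinges), 80 from the door's centre along its -x, in the middle plane of the panel.
- box: Control box of a heating unit, fixed: grey, x -80 to 80, y -95 to +80, 201 high; origin on its underside. The open front faces its -x; front face of the frame at x = -80. Its top sheet (193 to 201 high) juts 9 beyond the frame, so the door cannot be lowered on in the shut position. Shut, the door's x is along the box's +y, outer face to -x; a quarter turn open, door x is along box +x.
- hinge_low (a point): Nominal foot of the lower pintle (top of its tab), at -90, +100, 40 in the box's frame; axes as the box's. Pintle: upright steel pin, 9 diameter, 20 long (top 1.2 stepped down to 8.2). The hinge plate sits in slotted holes: the true common axis of both pintles is up to 3 off this along the box's x and up to 7 off along its y, either way; find it by feel. It is rigid under normal loads.
- hinge_high (a point): Nominal foot of the upper pintle, 108 straight above hinge_low; the true pintle has the same offset as the lower. The socket mouths rest on the two tabs when the door is fully home (door's centre 105, top edge 180 above the bench); clearance of pintle in socket is 1 all round, and the door then swings freely.
- stand: Wooden stand, fixed, holding the door at the start: base 110 x 75 x 10, and a slot 15 wide along its x between two cheeks 90 long, 30 wide, 40 high above the bench. The door stands on the base, 10 above the bench, 30 deep in the slot. Origin at the centre of its underside.
- tape: Bystander: roll of white tape, ring of 84 diameter, 22 high; origin at the centre of its underside.
- screwdriver: Bystander: black-handled screwdriver lying on the bench.
- wrench: Bystander: open-ended steel spanner lying on the bench.
- jar: Bystander: clear jar 60 diameter, 85 high; origin at the centre of its underside.
- carton: Bystander: cardboard carton 70 x 100 x 60; origin at the centre of its underside.
- grille: Bystander: grey round cover, 90 diameter, 12 high; origin at the centre of its underside.
Things that resemble listed ones, but are neither listed nor needed, are in the scene too. Several things have the shape of the door; the one meant has the colours described above.

How it is judged:
On the way:
1. the door hangs with both sockets fully home on the pintles while it stands well open (more than 35 degrees) (z of socket_low in the frame of box between 0.034 and 0.046 m and horizontal distance between socket_low and hinge_low below 0.014 m and z of socket_high in the frame of box between 0.142 and 0.154 m and horizontal distance between socket_high and hinge_high below 0.014 m and angle between the x axis of door and the y axis of box, either way round above 0.6 rad), for 0.2 s.
At the end, for the whole second after the job is handed in: Both socket mouths are within 6 mm of their seated height on the tabs and within 14 mm of the nominal hinge points (both pintles inside their sockets), the door is upright (within 0.07 rad), shut with its free edge within 7 mm of touching the frame, at rest (z of socket_low in the frame of box between 0.034 and 0.046 m and horizontal distance between socket_low and hinge_low below 0.014 m and z of socket_high in the frame of box between 0.142 and 0.154 m and horizontal distance between socket_high and hinge_high below 0.014 m and angle between door's own z axis and vertical below 0.07 rad and x of door_edge in the frame of box between -0.093 and -0.078 m and z of door_edge in the frame of box above 0.09 m and y of door_edge in the frame of box below 0 m and linear speed of door below 0.02 m/s and angular speed of door below 0.1 rad/s).
It fails at once if the door is pressed or knocked against the box or its pintles with more than 25 N (contact force between door and box above 25 N).
It fails at once if one of the other loose things on the bench is moved by more than 30 mm (distance of any of tape, screwdriver, wrench, jar, carton, grille from where it was at the start of the episode above 0.03 m).
It also fails if it takes over 72 s, if anything falls off the work surface, if the arm or the gripper's body presses on something with over 40 N, if the wrist force passes 120 N, or if a joint passes its speed limit or range.

## Robot

A 6-joint arm with a two-finger parallel gripper is mounted at the origin on the work surface. World frame = base frame: x ahead of the robot, y to its left, z up, the work surface at z = 0. Lengths are in m, angles in rad, forces in N, time in s.
With the tool pointing down it reaches from about 0.425 to 1.125 m from the base axis. Payload 14.9 kg.
Tool frame: the origin (TCP) lies midway between the tips of the shut fingers; the grasp point (between the pads) lies 19 mm behind it (ctrl.grasp_offset is the distance from the TCP to the grasp point, in m); z points along the fingers, x is the direction in which the jaws open and shut, and the axes are right-handed (so a half turn about z gives the same grasp; the last joint's range is limited). The gripper opens to 91 mm and grips with 3 to 60 N. Pads are 32 mm wide; open, the fingers measure 118 mm over their backs; the gripper's body (76 mm by 178 mm) begins 60 mm behind the grasp point.
Start: joints at [-1.208, 0.379, 1.734, -0, 1.028, -0.033], TCP at [0.27, -0.646, 0.214] pointing down, gripper open.
Joint ranges: [-2.77, 2.77], [-0.74, 2.19], [0, 2.66], [-1.06, 4.2], [0.31, 2.87], [-3.08, 3.08]. Speed limits (rad/s): [1.89, 1.89, 2.39, 3.14, 3.14, 3.14].

## Interface

Orientations are given as a rotation vector (axis times angle).
In Python, from workcell import ctrl gives the robot as it stands.
- The arm moves only by the tool move_arm, never from a script. Its argument "deltas" is one flat list of numbers, 7 for each row, row after row: the opening, from 0 (shut) to 1 (fully open), then the shift along the tool's x, y, z as a fraction of full scale, then the turn, a rotation vector about the tool's x, y, z as a fraction of full scale. In form: [gripper, tx, ty, tz, wx, wy, wz, gripper, tx, ty, tz, wx, wy, wz, ...]. A call has 1 to 20 rows; each row is the pose to reach, as a shift and turn from the pose commanded when the call began, along the tool's axes at that moment; what a row does not reach only later rows make up. Full scale, the value 1, is 150 mm for a shift and 0.5 rad for a turn. A row lasts 1/8 s, in which the tool goes at most 62.5 mm and 10.7 degrees, less where a joint would pass 70% of its speed; a pose out of reach is approached as far as the arm can. A call with a number of a shift or a turn outside -1 to 1 is refused whole. A call with a gripper value outside its range is refused whole. The fingers move at their own pace and stop on an object; "newtons" is the grip in N (left out, the last holds). Time passes only in rows, so rows that repeat a pose let the fingers close. It gives the time, the measured TCP pose, the force and the opening at its end, in the units of the state.
- ctrl.get_obs(): the state, without advancing time (a new reading comes with each control period).
- ctrl.get_image(name): name is "side" or "top"; returns the picture (384x512x3 uint8, red, green, blue); there is no depth.
- ctrl.calibration(name): a dict with "intrinsics" (3x3 intrinsics, pixels), "R" (3x3) and "t" (3): a world point X has camera coordinates R X + t. Camera axes: x right, y down, z forward; pixel columns grow to the right and rows downward; lengths in m; the calibration is good to about 2 mm. A picture is of the moment at which its call begins. calibration takes no time and is no camera call.
- ctrl.job_done(): hands the job in, once; it reports no verdict.
Trained networks look in the newest picture that a camera, given by its name, has taken for a name from the list of things; names that differ only in an ending like _2 or _b are one class to them, and where a whole thing is asked for, a point or a joint stands for the part that bears it (a point fixed in the world has none). Each returns a list of dicts, best first, with "p" (0 to 1); they miss things now and then, are a little off and sometimes report something else, mostly with a low value. They report only what shows in the picture. A call takes as long as a camera call. They do not tell look-alikes from the thing itself.
- ctrl.spot_in(camera, query): "point" ([row, column] in pixels, amid what is visible of it).
- ctrl.regions_of(camera, query): "pixels" (384x512 bool, what is visible of it) and "point" ([row, column] in pixels, amid what is visible of it).
The state is a dict: "clock": time; "q": joint angles; "joint_vel": joint speeds; "joint_torque": joint torques, N m; "tcp_pos": TCP position; "tool_rot": TCP orientation; "wrist_force": force on the tool from outside, world axes, zero at the start; "wrist_torque": the same for the moment, N m; "gripper_width": opening from 0.0 (shut) to 1.0 (fully open).
Only numpy, scipy, OpenCV 4.12 (cv2) and the standard library are available. Lean on these libraries where they do the work, as an engineer would, in place of code of your own. Each camera call takes 0.05 s, during which the arm holds its last target.

## Working session

There is one attempt and no reset: what is moved stays moved. The work goes in short steps, Python scripts to look and compute and a tool call to move; the robot and the scene stay as the last step left them, time stands still between calls to the robot, and variables do not carry over. Pictures are saved under pics/ and viewed, and the job is handed in when it is done.

Besides the shell and the picture viewer there is one more tool, called after "Emit:" as name(argument=value, ...) on one line, values as JSON. move_arm: Moves the arm, as the interface text tells. Shift numbers are shares of 150 mm and turn numbers shares of 0.5 rad, none past 1 either way. Its arguments: {"type":"object","properties":{"deltas":{"type":"array","items":{"type":"number"}},"newtons":{"type":"number"}},"required":["deltas"]}

```bash
mkdir -p pics; ls; python3 - <<'E'
from workcell import ctrl
import cv2,numpy as np
print(ctrl.get_obs())
for n in ("side","top"):
    im=ctrl.get_image(n); cv2.imwrite(f"pics/{n}0.png",cv2.resize(im[:,:,::-1],(800,600),interpolation=cv2.INTER_CUBIC))
    np.save(f"{n}0.npy",im)
    c=ctrl.calibration(n); print(n,c)
    for q in ("door","box","stand"):
        print(q,[(np.round(d['point'],1).tolist(),round(d['p'],2)) for d in ctrl.spot_in(n,q)])
E
```

```text
pics
{'clock': 0.0, 'q': array([-1.20829289e+00,  3.79408535e-01,  1.73481694e+00, -3.90018079e-05,
        1.02851029e+00, -3.33202003e-02]), 'joint_vel': array([-0.00260781, -0.00027619,  0.00169138,  0.00133218,  0.00201138,
        0.00189455]), 'joint_torque': array([-1.79142542e-03, -7.63725185e+01, -4.34372485e+01,  6.50286069e-02,
        4.24979534e-02, -7.11389066e-05]), 'tcp_pos': array([ 0.269721  , -0.64549059,  0.21327037]), 'tool_rot': array([-2.61434880e+00,  1.74091232e+00,  1.49075755e-03]), 'wrist_force': array([ 0.12131664, -0.31293195,  0.91483699]), 'wrist_torque': array([-0.05431448,  0.0024889 ,  0.02229771]), 'gripper_width': 1.0036926791090395}
side {'intrinsics': array([[378.37349828,   0.        , 253.43094189],
       [  0.        , 378.37349828, 184.33318764],
       [  0.        ,   0.        ,   1.        ]]), 'R': array([[-0.89738973, -0.4407893 ,  0.01991127],
       [-0.24124063,  0.45235033, -0.85859312],
       [ 0.36945179, -0.77529606, -0.51227083]]), 't': array([0.50802387, 0.20996326, 1.04123278])}
door [([273.9, 305.4], 0.78), ([223.8, 235.8], 0.67)]
box [([156.8, 229.7], 0.76)]
stand [([251.4, 232.2], 0.72)]
top {'intrinsics': array([[382.02659118,   0.        , 251.78438801],
       [  0.        , 382.02659118, 195.24273986],
       [  0.        ,   0.        ,   1.        ]]), 'R': array([[-0.01277814, -0.99972992,  0.01941139],
       [-0.98882636,  0.0097505 , -0.1487527 ],
       [ 0.14852326, -0.02109528, -0.98868389]]), 't': array([0.05261686, 0.54238065, 1.2542883 ])}
door [([199.6, 197.3], 0.96), ([277.0, 173.6], 0.96), ([146.8, 289.1], 0.35)]
box [([142.6, 292.5], 0.79)]
stand [([208.0, 204.1], 0.79)]
```

View pics/side0.png

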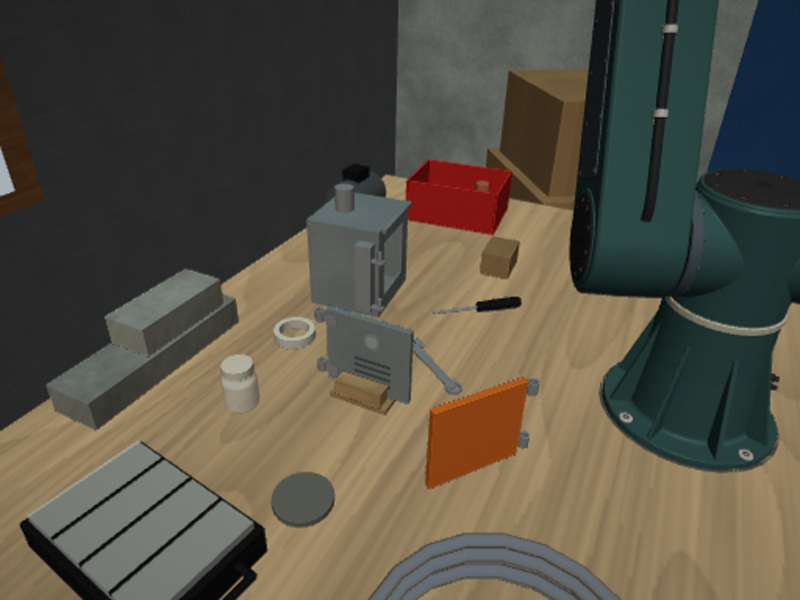

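View pics/top0.png

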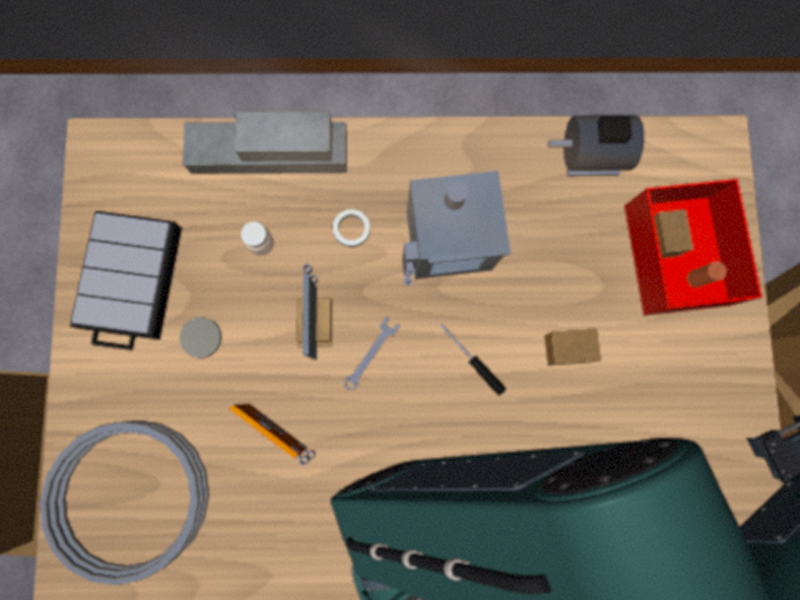

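The side view shows the grey louvred door in its stand at about (row 355, col 370) of the 800x600 picture, sleeves to the upper left. The box is at (250, 360). The top view shows the door at (310, 310) and the box at (225, 455).

Things that could be taken for the door:
- Grey panel in the stand: full-res top px [199.6, 197.3]. This one has the louvres and sight glass.
- Orange panel at [277, 174], a look-alike.
- The box itself at [147, 289], a false hit.

I choose the grey one and will check it in close crops.

```bash
python3 - <<'E'
import cv2,numpy as np
t=np.load("top0.npy")[:,:,::-1]; s=np.load("side0.npy")[:,:,::-1]
def crop(im,r0,r1,c0,c1,k,n): cv2.imwrite(n,cv2.resize(im[r0:r1,c0:c1],None,fx=k,fy=k,interpolation=cv2.INTER_CUBIC))
crop(t,100,190,240,340,8,"pics/c_topbox.png".replace("8","8")) if 0 else crop(t,105,185,250,335,7,"pics/c_topbox.png")
crop(t,160,240,180,225,7,"pics/c_topdoor.png")
crop(s,100,275,190,310,3.4,"pics/c_side.png")
E
```

```text
(no output)
```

View pics/c_topbox.png

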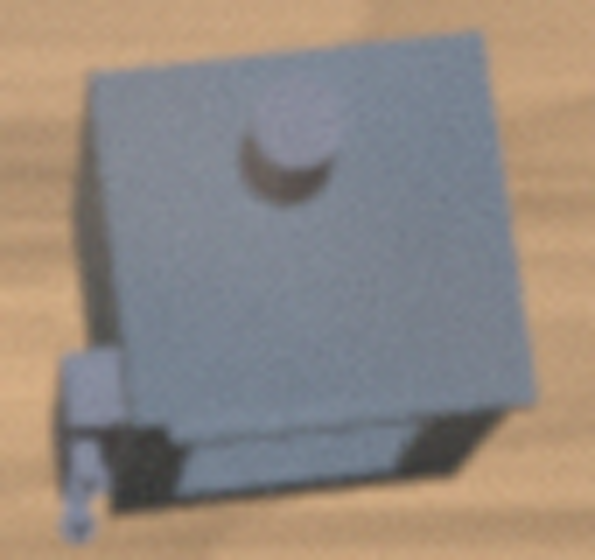

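View pics/c_topdoor.png

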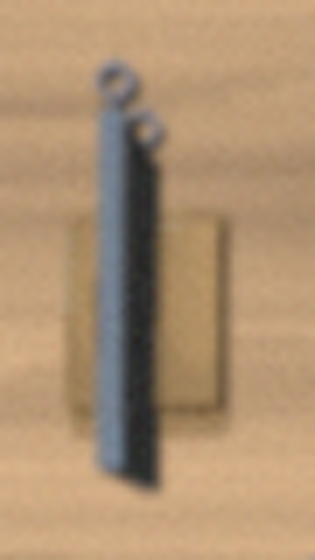

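View pics/c_side.png

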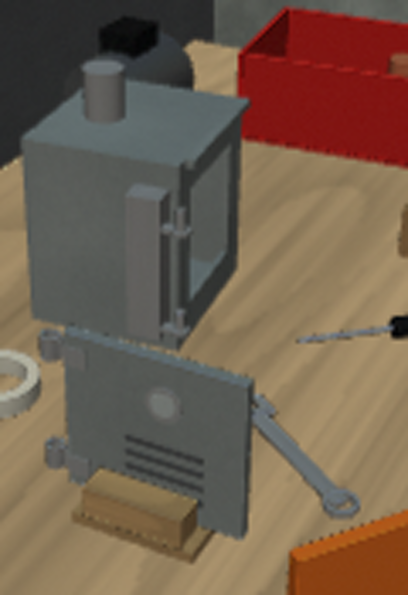

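```bash
cat > h.py <<'E'
import numpy as np
from workcell import ctrl
def ray(cam,u,v):
    c=ctrl.calibration(cam); d=np.linalg.solve(c['intrinsics'],[u,v,1.]); R=c['R']; return -R.T@c['t'], R.T@d
def at_z(cam,u,v,z):
    o,d=ray(cam,u,v); return o+d*(z-o[2])/d[2]
def proj(cam,X):
    c=ctrl.calibration(cam); p=c['intrinsics']@(c['R']@np.asarray(X,float)+c['t']); return p[:2]/p[2]
def uncrop(u,v,k,c0,r0): return (u+.5)/k-.5+c0,(v+.5)/k-.5+r0
E
python3 - <<'E'
from h import *
from scipy.optimize import least_squares
A=[(92,75),(482,33),(537,403)]; B=[(80,80),(80,-95),(-89,-95)]
P=[at_z("top",*uncrop(u,v,7,250,105),.201)[:2] for u,v in A]
print(np.round(P,4),np.linalg.norm(P[0]-P[1]),np.linalg.norm(P[1]-P[2]))
B=np.array(B)/1e3
f=lambda q:(np.c_[np.cos(q[2])*B[:,0]-np.sin(q[2])*B[:,1]+q[0],np.sin(q[2])*B[:,0]+np.cos(q[2])*B[:,1]+q[1]]-P).ravel()
s=least_squares(f,[.9,0,0]); print("box",s.x,np.round(f(s.x)*1e3,1))
q=s.x;M=lambda x,y:np.array([np.cos(q[2])*x-np.sin(q[2])*y+q[0],np.sin(q[2])*x+np.cos(q[2])*y+q[1]])
h=M(-.09,.1);print("hinge nominal",h)
for z in (.06,.168):
  for cam,k,c0,r0 in (("top",7,250,105),("side",3.4,190,100)):
    u,v=proj(cam,[*h,z]); print(cam,z,"crop px",((u-c0)+.5)*k-.5,((v-r0)+.5)*k-.5)
# door
a=at_z("top",*uncrop(113,105,7,180,160),.160);b=at_z("top",*uncrop(111,470,7,180,160),.160)
print("door ends",a,b,np.linalg.norm(a-b),"yaw",np.arctan2(*(a-b)[[1,0]]),"mid",(a+b)/2)
r=at_z("top",*uncrop(117,83,7,180,160),.150);print("sleeve",r,np.linalg.norm(r-(a+b)/2))
for p in([*a[:2],.16],[*b[:2],.16],[*b[:2],.01]):
    u,v=proj("side",p);print("side crop",((u-190)+.5)*3.4-.5,((v-100)+.5)*3.4-.5)
E
```

```text
[[ 0.7658  0.0133]
 [ 0.7842 -0.1586]
 [ 0.6174 -0.1759]] 0.17285045082586115 0.1676647986244521
box [ 0.69512917 -0.07303708  0.10367283] [ 0.6  1.5  0.4 -0.7 -0.9 -0.9]
hinge nominal [0.59526368 0.01711215]
top 0.06 crop px 76.07629908369097 520.0836272018782
side 0.06 crop px 182.50600272960443 311.8057679597016
top 0.168 crop px 86.34244732814648 473.1543994894645
side 0.168 crop px 183.2509646488657 210.26635875611765
door ends [0.59115104 0.22130443 0.16      ] [0.43036179 0.22071974 0.16      ] 0.16079031910444555 yaw 0.0036363327066690097 mid [0.51075642 0.22101208 0.16      ]
sleeve [0.60319884 0.22088991 0.15      ] 0.09298180644920573
side crop 67.47507834068465 326.4029041765935
side crop 254.5115000811318 381.1235426813772
side crop 247.93420301099897 535.9327633125405
```

```bash
python3 - <<'E'
import cv2
from h import *
h=[.5953,.0171]
t=np.load("top0.npy")[:,:,::-1]; s=np.load("side0.npy")[:,:,::-1]
out=[]
for cam,im,r0,c0,dr,dc in(("top",t,160,252,26,26),("side",s,150,225,55,26)):
    k=14 if cam=="top" else 10
    c=cv2.resize(im[r0:r0+dr,c0:c0+dc],None,fx=k,fy=k,interpolation=cv2.INTER_CUBIC)
    o=c.copy()
    for z0 in(.04,.148):
        pts=[]
        for z in(z0,z0+.02):
            u,v=proj(cam,[*h,z]); pts.append((int(((u-c0)+.5)*k),int(((v-r0)+.5)*k)))
        cv2.line(o,*pts,(0,0,255),1)
    cv2.imwrite(f"pics/p_{cam}.png",np.hstack([c,o]))
E
```

```text
(no output)
```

View pics/p_top.png

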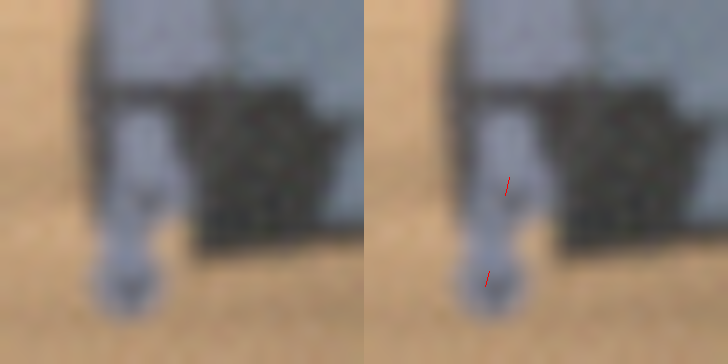

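View pics/p_side.png

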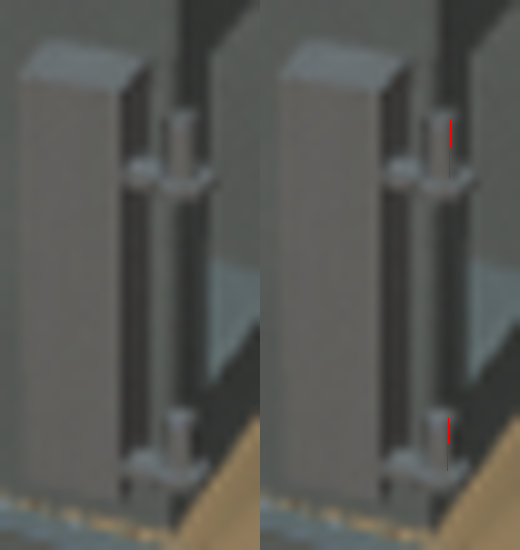

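The crops confirm the grey louvred door. The pintles sit about 1 px left of and above nominal in the side view, which is roughly +2 mm along x. Next I'll write a planning helper.

```bash
cat >> h.py <<'E'
from scipy.spatial.transform import Rotation as Ro
def plan(target,yaw=None):
    """yaw: world angle of tool x (tool down). gives deltas"""
    o=ctrl.get_obs(); R=Ro.from_rotvec(o['tool_rot']); 
    d=R.inv().apply(np.asarray(target)-o['tcp_pos'])/.15
    w=np.zeros(3)
    if yaw is not None:
        x=np.array([np.cos(yaw),np.sin(yaw),0]);z=np.array([0,0,-1.]);G=Ro.from_matrix(np.c_[x,np.cross(z,x),z])
        w=(R.inv()*G).as_rotvec()/.5
    print("t",o['clock'],"tcp",np.round(o['tcp_pos'],4),"F",np.round(o['wrist_force'],2),"T",np.round(o['wrist_torque'],2),"deltas",np.round(d,3),np.round(w,3))
E
python3 -c "
from h import *
plan([.40,-.58,.32],-np.pi/2)"
```

```text
t 0.4 tcp [ 0.2699 -0.6459  0.2138] F [-0.52 -0.54  0.03] T [ 0.02 -0.03  0.03] deltas [-0.071 -0.97  -0.708] [0.    0.    0.792]
```

Emit:
move_arm(deltas=[1,-0.05,-0.9,-0.7,0,0,0.4,1,-0.07,-0.97,-0.71,0,0,0.792,1,-0.07,-0.97,-0.71,0,0,0.792,1,-0.07,-0.97,-0.71,0,0,0.792])

```text
clock: 0.9
tcp_pos: [0.403, -0.5797, 0.3235]
tool_rot: [2.224, -2.218, 0.007]
wrist_force: [0.7, -0.9, -0.5]
gripper_width: 0.995
```

```bash
python3 -c "
from h import *
plan([.5,-.45,.32],-np.pi/2)"
```

```text
t 0.9 tcp [ 0.403  -0.5797  0.3235] F [ 0.67 -0.94 -0.53] T [ 0.02 -0.01 -0.  ] deltas [-0.863 -0.649  0.022] [-0.005 -0.007  0.005]
```

Emit:
move_arm(deltas=[1,-0.4,-0.3,0,0,0,0,1,-0.8,-0.6,0,0,0,0,1,-1,-0.72,0,0,0,0])

```text
clock: 1.27
tcp_pos: [0.5081, -0.429, 0.3194]
tool_rot: [2.22, -2.222, -0.002]
wrist_force: [-0.1, -0.9, 0.7]
gripper_width: 0.999
```

Emit:
move_arm(deltas=[1,-0.4,0,0,0,0,0,1,-0.8,0,0,0,0,0,1,-1,0,0,0,0,0])

```text
clock: 1.65
tcp_pos: [0.5071, -0.2781, 0.3195]
tool_rot: [2.222, -2.22, -0.002]
wrist_force: [-0.4, -0.6, -0.2]
gripper_width: 1.002
```

Emit:
move_arm(deltas=[1,-0.4,0,0,0,0,0,1,-0.8,0,0,0,0,0,1,-1,0,0,0,0,0])

```text
clock: 2.02
tcp_pos: [0.5072, -0.1284, 0.3196]
tool_rot: [2.222, -2.22, -0.002]
wrist_force: [0.1, -0.9, 0.1]
gripper_width: 0.995
```

Emit:
move_arm(deltas=[1,-0.4,0,0,0,0,0,1,-0.8,0,0,0,0,0,1,-1,0,0,0,0,0])

```text
clock: 2.4
tcp_pos: [0.5074, 0.0215, 0.3196]
tool_rot: [2.222, -2.22, -0.001]
wrist_force: [1.5, -0.6, -0.1]
gripper_width: 1.001
```

Emit:
move_arm(deltas=[1,-0.4,0,0,0,0,0,1,-0.8,0,0,0,0,0,1,-1,0,0,0,0,0])

```text
clock: 2.78
tcp_pos: [0.5077, 0.1715, 0.3196]
tool_rot: [2.222, -2.219, -0.001]
wrist_force: [-0.4, 0.4, -0.4]
gripper_width: 1.003
```

```bash
python3 -c "
from h import *
plan([.5108,.221,.20],-np.pi/2)"
```

```text
t 2.775 tcp [0.5077 0.1715 0.3196] F [-0.38  0.41 -0.41] T [-0.01  0.02  0.  ] deltas [-0.33  -0.022  0.797] [ 0.002 -0.001  0.003]
```

Emit:
move_arm(deltas=[1,-0.33,-0.02,0,0,0,0,1,-0.33,-0.02,0.3,0,0,0,1,-0.33,-0.02,0.6,0,0,0,1,-0.33,-0.02,0.8,0,0,0,1,-0.33,-0.02,0.8,0,0,0])

```text
clock: 3.4
tcp_pos: [0.5098, 0.2181, 0.1979]
tool_rot: [2.218, -2.219, -0.003]
wrist_force: [0.2, 0.3, 0.1]
gripper_width: 1.001
```

```bash
python3 - <<'E'
from h import *
import cv2
plan([.5108,.221,.128],-np.pi/2)
for n,(r0,r1,c0,c1) in (("top",(100,260,140,300)),("side",(80,280,150,330))):
    im=ctrl.get_image(n)[:,:,::-1]
    cv2.imwrite(f"pics/{n}1.png",cv2.resize(im[r0:r1,c0:c1],None,fx=3,fy=3,interpolation=cv2.INTER_CUBIC))
E
```

```text
t 3.4 tcp [0.5098 0.2181 0.1979] F [0.24 0.32 0.13] T [ 0.04 -0.    0.  ] deltas [-0.02  -0.009  0.466] [ 0.009 -0.004 -0.001]
```

View pics/top1.png

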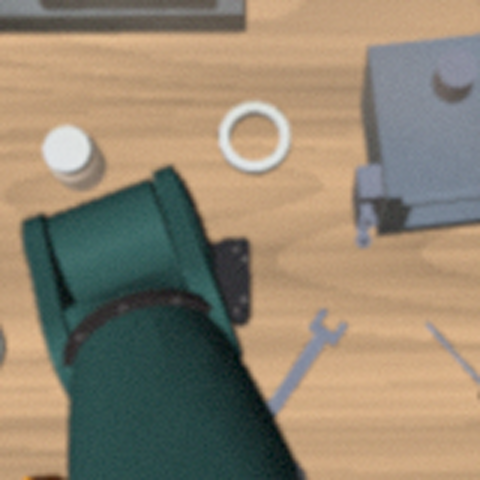

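View pics/side1.png

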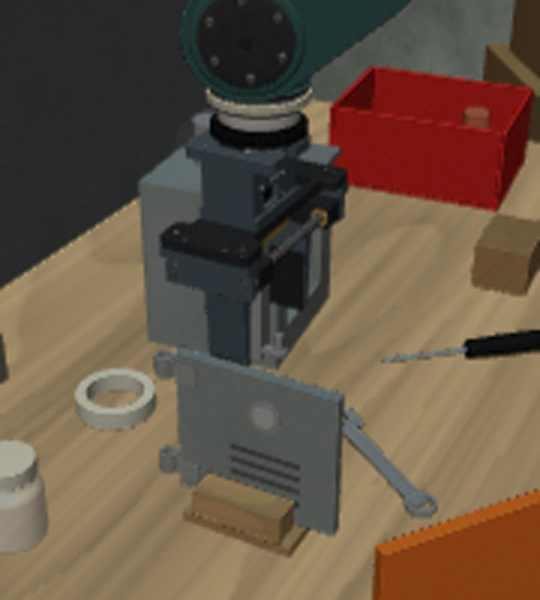

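The side view shows the open fingers straddling the door's top edge at about (250, 350) in the crop. The top view is blocked by the arm. I'll descend and grip.

Emit:
move_arm(deltas=[1,-0.02,-0.01,0.15,0,0,0,1,-0.02,-0.01,0.3,0,0,0,1,-0.02,-0.01,0.46,0,0,0,1,-0.02,-0.01,0.466,0,0,0])

```text
clock: 4.0
tcp_pos: [0.5128, 0.2222, 0.1307]
tool_rot: [2.221, -2.221, -0.0]
wrist_force: [-0.3, 1.0, 0.3]
gripper_width: 0.998
```

Emit:
move_arm(deltas=[0,0,0,0,0,0,0,0,0,0,0,0,0,0,0,0,0,0,0,0,0,0,0,0,0,0,0,0,0,0,0,0,0,0,0,0,0,0,0,0,0,0], newtons=45)

```text
clock: 4.75
tcp_pos: [0.5128, 0.2224, 0.1305]
tool_rot: [2.221, -2.222, -0.0]
wrist_force: [0.1, -0.0, -0.7]
gripper_width: 0.379
```

```bash
python3 -c "
from h import *
plan([.5108,.221,.128],-np.pi/2);print(ctrl.get_obs()['gripper_width']*91)"
```

```text
t 4.75 tcp [0.5128 0.2224 0.1305] F [ 0.07 -0.03 -0.72] T [ 0.08  0.02 -0.01] deltas [0.009 0.013 0.017] [ 0. -0. -0.]
34.460560389322445
```

Emit:
move_arm(deltas=[0,0,0,0,0,0,0,0,0,0,0,0,0,0,0,0,0,0,0,0,0,0,0,0,0,0,0,0])

```text
clock: 5.25
tcp_pos: [0.5127, 0.2224, 0.1305]
tool_rot: [2.221, -2.222, -0.0]
wrist_force: [0.8, -0.1, -0.7]
gripper_width: 0.13
```

```bash
python3 -c "
from h import *
plan([.5108,.221,.128],-np.pi/2);print(ctrl.get_obs()['gripper_width']*91)"
```

```text
t 5.25 tcp [0.5127 0.2224 0.1305] F [ 0.83 -0.13 -0.65] T [-0.02 -0.    0.  ] deltas [0.009 0.013 0.017] [ 0.  0. -0.]
11.85309736540234
```

Emit:
move_arm(deltas=[0,0,0,-0.1,0,0,0,0,0,0,-0.25,0,0,0,0,0,0,-0.4,0,0,0,0,0,0,-0.4,0,0,0,0,0,0,-0.4,0,0,0])

```text
clock: 5.88
tcp_pos: [0.5124, 0.2222, 0.1902]
tool_rot: [2.221, -2.221, -0.0]
wrist_force: [-0.1, -0.4, -2.9]
gripper_width: 0.132
```

```bash
python3 - <<'E'
from h import *
import cv2
plan([.5047,.0688,.19],-np.pi/2+.1)
for n,(r0,r1,c0,c1) in (("side",(80,280,150,330)),):
    im=ctrl.get_image(n)[:,:,::-1]
    cv2.imwrite(f"pics/{n}2.png",cv2.resize(im[r0:r1,c0:c1],None,fx=3,fy=3,interpolation=cv2.INTER_CUBIC))
E
```

```text
t 5.875 tcp [0.5124 0.2222 0.1902] F [-0.13 -0.35 -2.89] T [-0.01  0.06  0.01] deltas [1.023e+00 5.100e-02 1.000e-03] [ 0.001 -0.    -0.2  ]
```

View pics/side2.png

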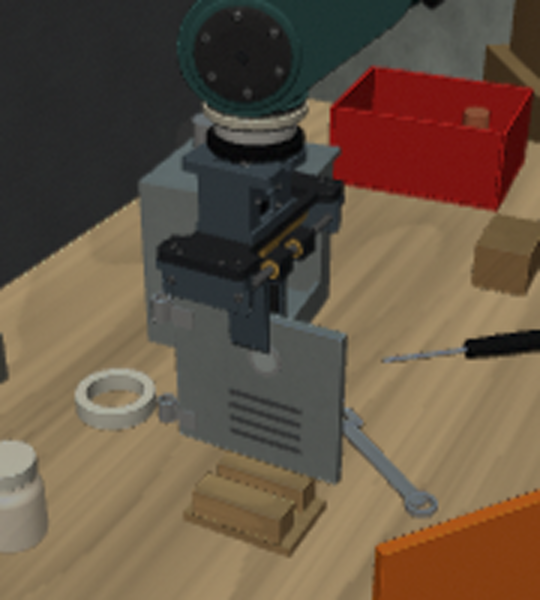

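The door is out of the stand, hanging level and clear of the cheeks. The wrist reads about 2.4 N of weight. I'll carry it over to the box.

Emit:
move_arm(deltas=[0,0.2,0.01,0,0,0,0,0,0.45,0.02,0,0,0,-0.05,0,0.7,0.04,0,0,0,-0.1,0,0.9,0.05,0,0,0,-0.2,0,1,0.05,0,0,0,-0.2,0,1,0.05,0,0,0,-0.2,0,1,0.05,0,0,0,-0.2])

```text
clock: 6.8
tcp_pos: [0.5053, 0.073, 0.1903]
tool_rot: [2.329, -2.108, -0.0]
wrist_force: [0.6, 0.5, -2.2]
gripper_width: 0.13
```

```bash
python3 - <<'E'
from h import *
import cv2
plan([.5047,.0088,.19],-np.pi/2+.1)
for n,(r0,r1,c0,c1) in (("side",(80,280,180,300)),):
    im=ctrl.get_image(n)[:,:,::-1]
    cv2.imwrite(f"pics/{n}3.png",cv2.resize(im[r0:r1,c0:c1],None,fx=3,fy=3,interpolation=cv2.INTER_CUBIC))
im=ctrl.get_image("top")[:,:,::-1]
cv2.imwrite(f"pics/top3.png",cv2.resize(im[90:230,180:340],None,fx=4,fy=4,interpolation=cv2.INTER_CUBIC))
E
```

```text
t 6.8 tcp [0.5053 0.073  0.1903] F [ 0.59  0.47 -2.25] T [0.04 0.   0.04] deltas [0.425 0.046 0.002] [ 0.001  0.    -0.001]
```

View pics/side3.png

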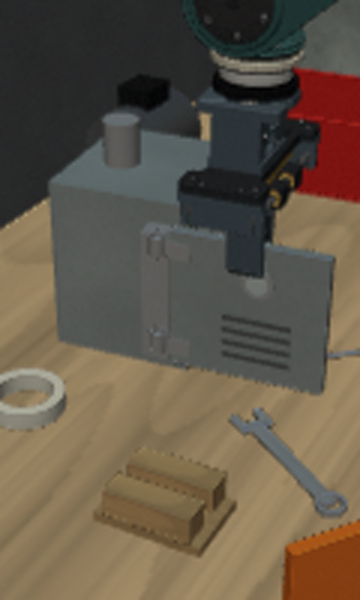

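View pics/top3.png

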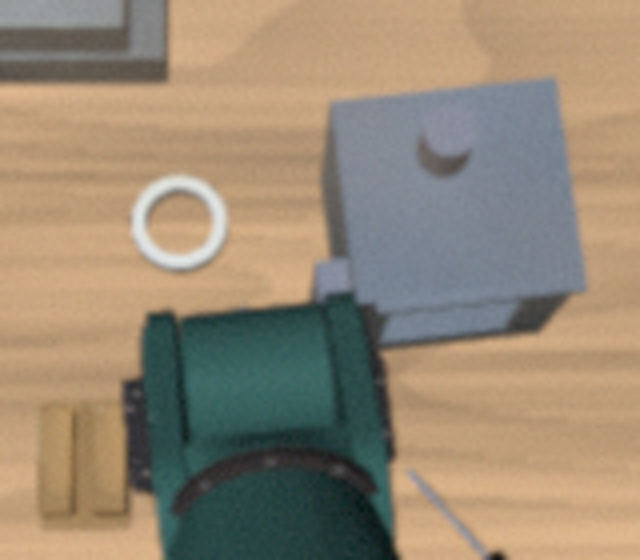

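The door is held open, with its sleeves at about (155, 245) and (155, 340) in the side crop, next to the hinge post. I'll approach the pintle axis at a height above the pins.

Emit:
move_arm(deltas=[0,0.15,0.02,0,0,0,0,0,0.3,0.03,0,0,0,0,0,0.38,0.04,0,0,0,0,0,0.42,0.046,0,0,0,0,0,0.42,0.046,0,0,0,0])

```text
clock: 7.52
tcp_pos: [0.5047, 0.0091, 0.1905]
tool_rot: [-2.329, 2.108, 0.0]
wrist_force: [0.5, -0.1, -3.0]
gripper_width: 0.129
```

```bash
python3 - <<'E'
from h import *
import cv2
plan([.5047,.0088,.19],-np.pi/2+.1)
im=ctrl.get_image("side")[:,:,::-1]; np.save("side4.npy",im)
cv2.imwrite(f"pics/side4.png",cv2.resize(im[140:215,215:275],None,fx=8,fy=8,interpolation=cv2.INTER_CUBIC))
E
```

```text
t 7.525 tcp [0.5047 0.0091 0.1905] F [ 0.46 -0.08 -2.96] T [0.03 0.05 0.01] deltas [ 0.002 -0.     0.004] [-0.     0.    -0.001]
```

View pics/side4.png

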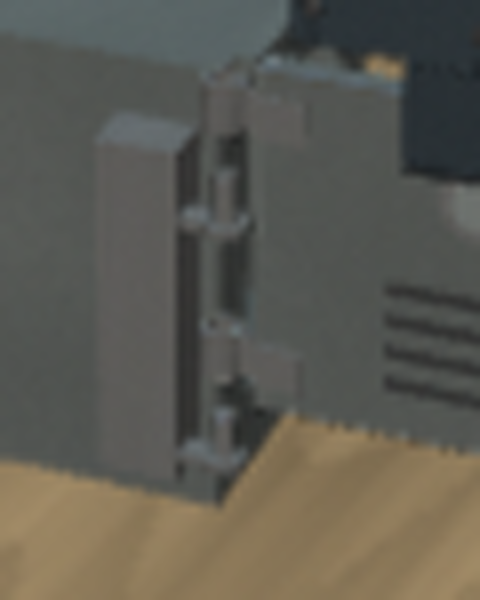

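```bash
python3 - <<'E'
import cv2,numpy as np
im=np.load("side4.npy")
c=im[145:200,232:256]
c=cv2.resize(c,None,fx=14,fy=14,interpolation=cv2.INTER_LANCZOS4).astype(float)
c=np.clip((c-40)*2,0,255).astype(np.uint8)
cv2.imwrite("pics/s4a.png",np.hstack([c[:400],c[370:770]]))
g=im.astype(float).mean(2)
for r in list(range(150,158))+list(range(161,169))+list(range(181,188))+list(range(191,197)): print(r,np.round(g[r,236:250]).astype(int))
E
```

```text
150 [83 83 83 83 84 95 93 96 94 93 72 89 84 83]
151 [83 82 83 82 73 85 89 87 84 84 93 88 85 85]
152 [84 82 84 82 74 89 90 88 83 84 91 95 93 96]
153 [83 83 83 83 75 88 89 87 80 84 91 90 91 90]
154 [86 85 84 83 77 89 89 86 80 84 90 90 91 91]
155 [101  95  90  87  76  89  89  86  78  81  91  91  92  91]
156 [105 105 101  76  75  87  85  80  71  61  89  91  91  90]
157 [105 102  76  55  77  83  65  55  39  53  83  90  89  90]
161 [90 54 55 56 82 82 87 90 73 53 83 89 83 83]
162 [90 54 55 56 83 68 95 92 65 52 83 89 83 84]
163 [91 54 53 56 82 69 90 88 61 52 82 89 83 83]
164 [91 56 54 58 83 68 89 87 62 53 83 90 83 84]
165 [91 56 66 76 86 70 90 88 62 56 82 90 85 82]
166 [ 91  73 105 106 105  80  90  89  74  74  81  90  83  83]
167 [ 92  84  98 101 101  88  92  91  81 102  73  90  84  83]
168 [ 91  71  86  86  79  99 100  97  98  82  59  91  83  83]
181 [ 90  53  52  55  90  95  93  96 110  92  86  85  84  84]
182 [89 52 52 54 78 88 89 85 81 93 86 88 85 86]
183 [88 53 51 53 78 89 89 86 81 91 91 93 96 92]
184 [89 52 52 53 79 90 90 85 78 90 91 91 91 91]
185 [87 53 53 55 79 90 89 84 76 91 91 91 92 92]
186 [88 52 51 54 80 89 91 87 73 88 92 91 91 92]
187 [88 51 52 54 82 87 98 91 57 63 92 92 91 91]
191 [ 88  52  52  54  80  86 105 101  71  48  48  41  58  66]
192 [ 88  51  51  54  82  75 103  90  59  48  49  50  51  62]
193 [88 53 51 55 81 73 91 86 47 48 49 51 58 91]
194 [ 88  53  62  67  85  76  91  86  47  48  49  53  77 113]
195 [ 88  63  95 106 101  88  92  87  53  56  51  61 102 109]
196 [ 89  89 102 104 105  94  93  90  82  84  57  91 111 107]
```

View pics/s4a.png

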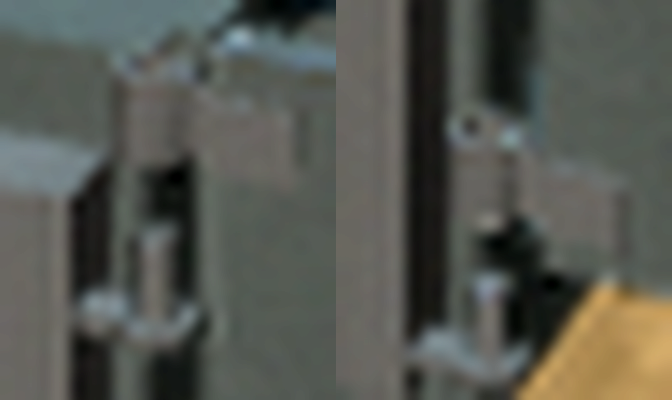

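```bash
python3 - <<'E'
from h import *
g=np.load("side4.npy").astype(float).mean(2)
print(np.round(g[146:172,240:245].T).astype(int)); print(np.round(g[177:202,240:245].T).astype(int))
for a,b in(((.597,.017,.188),(.597,.017,.168)),((.597,.017,.08),(.597,.017,.06))):
    print(proj("side",a),proj("side",b), proj("side",b)-proj("side",a))
p=np.array([.597,.017,.15]);print((proj("side",p+[.001,0,0])-proj("side",p)),(proj("side",p+[0,.001,0])-proj("side",p)))
E
```

```text
[[ 97  96  95  99  84  73  74  75  77  76  75  77  78  83  83  82  83  82
   83  86 105 101  79  77  83  82]
 [ 98  97  95  87  95  85  89  88  89  89  87  83  83  82  82  82  68  69
   68  70  80  88  99  87  84  85]
 [ 97  97  98  85  93  89  90  89  89  89  85  65  66  65  68  87  95  90
   89  90  90  92 100  89  75  66]
 [ 97  94  81  92  96  87  88  87  86  86  80  55  49  48  58  90  92  88
   87  88  89  91  97  85  58  50]
 [ 95  82  81  96  94  84  83  80  80  78  71  39  49  49  55  73  65  61
   62  62  74  81  98  79  57  50]]
[[ 83  82  85  98  90  78  78  79  79  80  82  82  81  79  80  82  81  85
  101 105  96  78  81  82  82]
 [ 84  85  87  72  95  88  89  90  90  89  87  80  80  80  86  75  73  76
   88  94 104  87  82  81  81]
 [ 65  71  89  89  93  89  89  90  89  91  98  63  63  72 105 103  91  91
   92  93 101  91  67  56  58]
 [ 49  54  79  91  96  85  86  85  84  87  91  47  47  61 101  90  86  86
   87  90  97  88  66  53  75]
 [ 50  52  67  94 110  81  81  78  76  73  57  48  46  52  71  59  47  47
   53  82 102  79  71  90 113]]
[243.09810279 155.50866919] [243.05955515 161.35157803] [-0.03854763  5.84290884]
[242.89771588 185.88258136] [242.86260513 191.20454053] [-0.03511075  5.32195917]
[-0.28640174 -0.07225987] [-0.14931717  0.1343716 ]
```

Projected and measured gaps agree: the upper gap is 5.9 px against 5.84 expected, and the lower is 4.9 px against 5.32. The sleeves sit within about 1–2 mm of the pintle axis, so I'll lower gently and feel for the pins.

Emit:
move_arm(deltas=[0,0,0,0.04,0,0,0,0,0,0,0.08,0,0,0,0,0,0,0.115,0,0,0,0,0,0,0.115,0,0,0])

```text
clock: 8.07
tcp_pos: [0.5043, 0.0091, 0.1727]
tool_rot: [2.329, -2.107, -0.001]
wrist_force: [-0.0, 1.1, -2.7]
gripper_width: 0.129
```

Emit:
move_arm(deltas=[0,0,0,0.005,0,0,0,0,0,0,0.01,0,0,0,0,0,0,0.014,0,0,0,0,0,0,0.014,0,0,0])

```text
clock: 8.57
tcp_pos: [0.5046, 0.009, 0.1712]
tool_rot: [-2.329, 2.108, -0.0]
wrist_force: [0.4, 0.6, -2.1]
gripper_width: 0.129
```

Emit:
move_arm(deltas=[0,0,0,0.004,0,0,0,0,0,0,0.008,0,0,0,0,0,0,0.008,0,0,0])

```text
clock: 8.95
tcp_pos: [0.5047, 0.009, 0.1701]
tool_rot: [-2.329, 2.108, -0.0]
wrist_force: [-2.1, -0.3, 0.7]
gripper_width: 0.128
```

```bash
python3 - <<'E'
from h import *
import cv2
for i in range(2): plan([.5047,.0088,.15],-np.pi/2+.1); im=ctrl.get_image("side")
np.save("side5.npy",im)
c=cv2.resize(im[145:200,232:256,::-1],None,fx=14,fy=14,interpolation=cv2.INTER_LANCZOS4).astype(float)
c=np.clip((c-40)*2,0,255).astype(np.uint8)
cv2.imwrite("pics/s5a.png",np.hstack([c[:400],c[370:770]]))
E
```

```text
t 8.95 tcp [0.5047 0.009  0.1701] F [-2.08 -0.34  0.73] T [ 0.05  0.08 -0.03] deltas [0.001 0.    0.134] [-0. -0. -0.]
t 9.0 tcp [0.5047 0.009  0.1701] F [-2.03  0.77  1.14] T [-0.03  0.1  -0.02] deltas [0.001 0.    0.134] [-0. -0. -0.]
```

View pics/s5a.png

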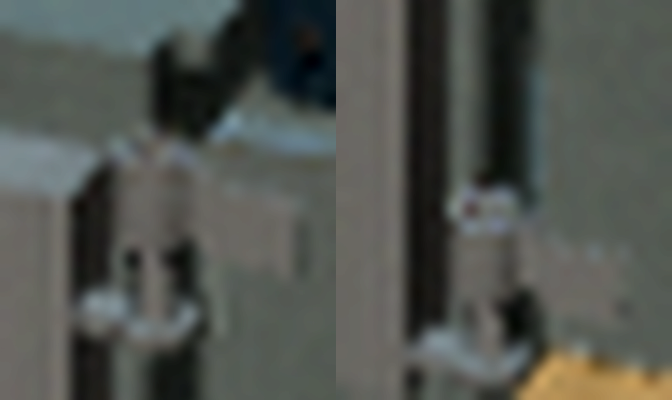

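Contact is at TCP z 0.170, the pintle-top height, with about 3 N up and 2 N towards -x. I'll feel sideways in -x under light contact.

Emit:
move_arm(deltas=[0,0,0.004,0,0,0,0,0,0,0.008,0,0,0,0,0,0,0.008,0,0,0,0])

```text
clock: 9.43
tcp_pos: [0.5036, 0.0089, 0.1701]
tool_rot: [-2.329, 2.108, -0.001]
wrist_force: [1.0, -0.1, 0.6]
gripper_width: 0.125
```

Emit:
move_arm(deltas=[0,0,0,0.004,0,0,0,0,0,0,0.008,0,0,0,0,0,0,0.008,0,0,0])

```text
clock: 9.8
tcp_pos: [0.5036, 0.0086, 0.1688]
tool_rot: [2.329, -2.108, 0.001]
wrist_force: [2.3, -3.4, 0.1]
gripper_width: 0.128
```

Emit:
move_arm(deltas=[0,0.004,-0.002,0,0,0,0,0,0.007,-0.003,0,0,0,0,0,0.007,-0.003,0,0,0,0])

```text
clock: 10.18
tcp_pos: [0.5038, 0.008, 0.1687]
tool_rot: [2.329, -2.108, -0.001]
wrist_force: [-0.9, 0.3, 1.1]
gripper_width: 0.129
```

Emit:
move_arm(deltas=[0,0,0,0.004,0,0,0,0,0,0,0.008,0,0,0,0,0,0,0.008,0,0,0])

```text
clock: 10.55
tcp_pos: [0.5039, 0.0078, 0.1674]
tool_rot: [2.329, -2.108, -0.0]
wrist_force: [1.3, -2.7, -1.6]
gripper_width: 0.129
```

Emit:
move_arm(deltas=[0,0.003,-0.001,0,0,0,0,0,0.004,-0.002,0,0,0,0,0,0.004,-0.002,0.007,0,0,0,0,0.004,-0.002,0.007,0,0,0])

```text
clock: 11.05
tcp_pos: [0.5042, 0.0074, 0.1664]
tool_rot: [2.329, -2.108, -0.001]
wrist_force: [0.4, -0.6, -2.0]
gripper_width: 0.13
```

```bash
python3 - <<'E'
from h import *
import cv2
im=ctrl.get_image("side");plan([.5047,.0088,.15],-np.pi/2+.1)
c=cv2.resize(im[145:200,232:256,::-1],None,fx=14,fy=14,interpolation=cv2.INTER_LANCZOS4).astype(float)
c=np.clip((c-40)*2,0,255).astype(np.uint8)
cv2.imwrite("pics/s6a.png",np.hstack([c[:400],c[370:770]]))
cv2.imwrite("pics/s6b.png",cv2.resize(im[130:250,220:300,::-1],None,fx=5,fy=5,interpolation=cv2.INTER_CUBIC))
E
```

```text
t 11.1 tcp [0.5043 0.0073 0.1665] F [ 0.08  0.42 -2.13] T [-0.01  0.03  0.02] deltas [-0.01  -0.004  0.11 ] [ 0.  0. -0.]
```

View pics/s6a.png

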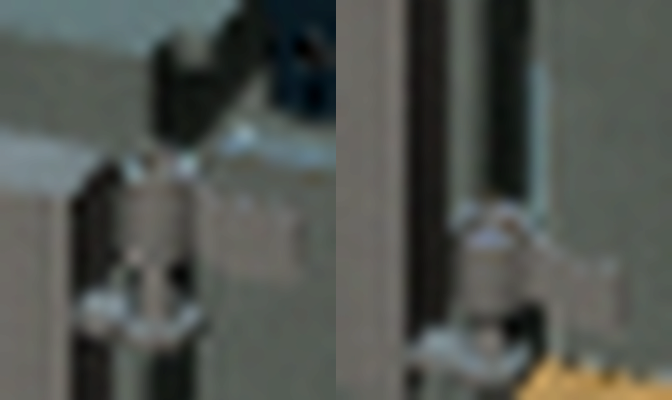

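View pics/s6b.png

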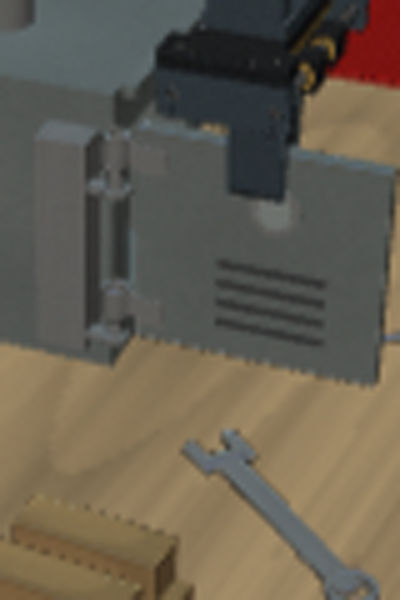

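The forces are free again at 4 mm below the contact height, and both pins are inside the sleeves at (155, 260) and (490, 310) in the crop. I'll lower further in small stages.

Emit:
move_arm(deltas=[0,0,0,0.008,0,0,0,0,0,0,0.016,0,0,0,0,0,0,0.024,0,0,0,0,0,0,0.032,0,0,0])

```text
clock: 11.6
tcp_pos: [0.5043, 0.0073, 0.1616]
tool_rot: [2.329, -2.108, -0.0]
wrist_force: [1.0, -0.6, -3.2]
gripper_width: 0.13
```

Emit:
move_arm(deltas=[0,0,0,0.008,0,0,0,0,0,0,0.016,0,0,0,0,0,0,0.024,0,0,0,0,0,0,0.03,0,0,0])

```text
clock: 12.1
tcp_pos: [0.5043, 0.0073, 0.1571]
tool_rot: [2.329, -2.108, -0.0]
wrist_force: [-0.2, 0.7, -2.2]
gripper_width: 0.129
```

Emit:
move_arm(deltas=[0,0,0,0.008,0,0,0,0,0,0,0.016,0,0,0,0,0,0,0.024,0,0,0,0,0,0,0.024,0,0,0])

```text
clock: 12.6
tcp_pos: [0.5043, 0.0073, 0.1535]
tool_rot: [2.329, -2.108, -0.0]
wrist_force: [-0.6, 0.7, -1.6]
gripper_width: 0.13
```

```bash
python3 - <<'E'
from h import *
plan([.5047,.0088,.15],-np.pi/2+.1)
E
```

```text
t 12.6 tcp [0.5043 0.0073 0.1535] F [-0.62  0.69 -1.64] T [-0.    0.05  0.05] deltas [-0.01  -0.004  0.023] [ 0.  0. -0.]
```

Emit:
move_arm(deltas=[0,0,0,0.006,0,0,0,0,0,0,0.012,0,0,0,0,0,0,0.014,0,0,0,0,0,0,0.014,0,0,0])

```text
clock: 13.1
tcp_pos: [0.5044, 0.0073, 0.1515]
tool_rot: [2.329, -2.108, -0.0]
wrist_force: [-0.8, 0.9, -2.4]
gripper_width: 0.127
```

Emit:
move_arm(deltas=[0,0,0,0.004,0,0,0,0,0,0,0.007,0,0,0,0,0,0,0.007,0,0,0])

```text
clock: 13.48
tcp_pos: [0.5044, 0.0073, 0.1505]
tool_rot: [-2.329, 2.108, -0.0]
wrist_force: [0.5, 0.4, -2.3]
gripper_width: 0.131
```

Emit:
move_arm(deltas=[0,0,0,0.004,0,0,0,0,0,0,0.005,0,0,0,0,0,0,0.005,0,0,0])

```text
clock: 13.85
tcp_pos: [0.5044, 0.0073, 0.1502]
tool_rot: [-2.33, 2.108, -0.0]
wrist_force: [-6.1, 0.7, 7.3]
gripper_width: 0.128
```

```bash
python3 - <<'E'
from h import *
import cv2
im=ctrl.get_image("side");plan([.5047,.0088,.15],-np.pi/2+.1)
cv2.imwrite("pics/s7.png",cv2.resize(im[130:250,220:300,::-1],None,fx=5,fy=5,interpolation=cv2.INTER_CUBIC))
E
```

```text
t 13.9 tcp [0.5044 0.0073 0.1502] F [-5.59  0.18  7.14] T [0.03 0.46 0.03] deltas [-0.01  -0.003  0.001] [-0. -0. -0.]
```

View pics/s7.png

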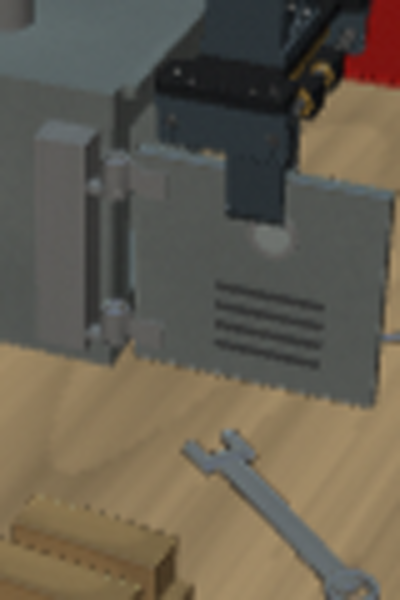

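Firm contact at the home height (TCP z 0.1502, about 9 N), with the sleeves on the tabs in the picture. I'll let go.

Emit:
move_arm(deltas=[0,0,0,-0.002,0,0,0,0.3,0,0,-0.002,0,0,0,0.4,0,0,-0.002,0,0,0,0.4,0,0,-0.002,0,0,0,0.4,0,0,-0.002,0,0,0])

```text
clock: 14.52
tcp_pos: [0.5043, 0.0073, 0.15]
tool_rot: [2.329, -2.108, -0.0]
wrist_force: [-0.2, 0.3, 0.5]
gripper_width: 0.4
```

```bash
python3 - <<'E'
from h import *
import cv2
im=ctrl.get_image("side");plan([.5047,.0088,.15],-np.pi/2+.1)
cv2.imwrite("pics/s8.png",cv2.resize(im[110:250,200:300,::-1],None,fx=4,fy=4,interpolation=cv2.INTER_CUBIC))
E
```

```text
t 14.575 tcp [0.5044 0.0073 0.15  ] F [-0.6  -0.47 -0.01] T [-0.    0.01  0.04] deltas [-0.01  -0.003  0.   ] [-0.  0. -0.]
```

View pics/s8.png

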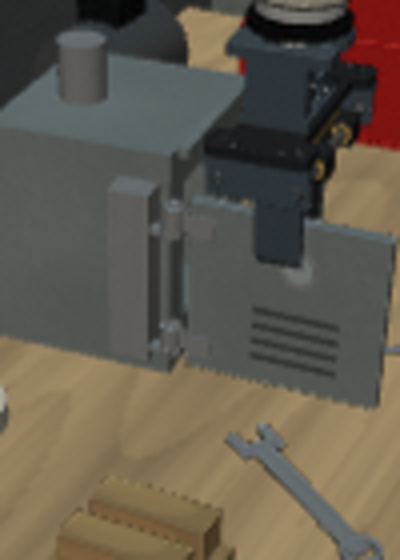

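The door hangs home on both tabs at (172, 205) and (170, 335) in the crop, and the jaws are free of it. Next I'll lift clear, shut the fingers and come down on the outer side near the free edge.

Emit:
move_arm(deltas=[0.4,0,0,-0.1,0,0,0,0.4,0,0,-0.25,0,0,0,0.4,0,0,-0.42,0,0,0,0.2,-0.1,0.1,-0.42,0,0,0,0,-0.37,0.35,-0.42,0,0,0,0,-0.37,0.35,-0.42,0,0,0,0,-0.37,0.35,-0.2,0,0,0,0,-0.37,0.35,0.0,0,0,0,0,-0.37,0.35,0.1,0,0,0,0,-0.37,0.35,0.1,0,0,0])

```text
clock: 15.82
tcp_pos: [0.4461, 0.0573, 0.1344]
tool_rot: [2.329, -2.107, -0.002]
wrist_force: [-0.0, -0.2, -0.1]
gripper_width: 0.005
```

```bash
python3 - <<'E'
from h import *
import cv2
for n in("side","top"):
    im=ctrl.get_image(n)
    cv2.imwrite(f"pics/{n}9.png",cv2.resize(im[80:260,180:360,::-1],None,fx=3,fy=3,interpolation=cv2.INTER_CUBIC))
o=ctrl.get_obs();plan([.5047,.0088,.15],-np.pi/2+.1);print(o['gripper_width'])
a=.1037;e=np.array([np.cos(a),np.sin(a)]);m=np.array([-np.sin(a),np.cos(a)]);H=np.array([.597,.0156])
p=o['tcp_pos'][:2]; R=Ro.from_rotvec(o['tool_rot'])
def P(th,r=.145,g=0):
    return H+r*(-np.cos(th)*e-np.sin(th)*m)+(.006+.0135*np.cos(th)+.016*np.sin(th)+g)*(np.cos(th)*m-np.sin(th)*e)
for th in range(0,100,10):
    q=P(np.radians(th)); d=R.inv().apply([*(q-p),0])/.15
    print(th,np.round(q,4),np.round(d,3))
E
```

```text
t 15.925 tcp [0.447  0.0573 0.1357] F [ 0.55 -0.09  0.3 ] T [ 0.05 -0.06  0.03] deltas [ 0.36  -0.35  -0.095] [-0.001 -0.    -0.   ]
0.003011469867490586
0 [0.4508 0.02  ] [0.25 0.   0.  ]
10 [ 0.4515 -0.003 ] [0.403 0.01  0.   ]
20 [ 0.456  -0.0261] [ 0.559 -0.004  0.   ]
30 [ 0.4645 -0.0487] [ 0.715 -0.046  0.   ]
40 [ 0.477  -0.0701] [ 0.865 -0.114  0.   ]
50 [ 0.4935 -0.0894] [ 1.004 -0.211  0.   ]
60 [ 0.5136 -0.106 ] [ 1.127 -0.333  0.   ]
70 [ 0.5369 -0.1188] [ 1.228 -0.479  0.   ]
80 [ 0.5627 -0.1273] [ 1.302 -0.645  0.   ]
90 [ 0.5901 -0.1309] [ 1.344e+00 -8.240e-01  1.000e-03]
```

View pics/side9.png

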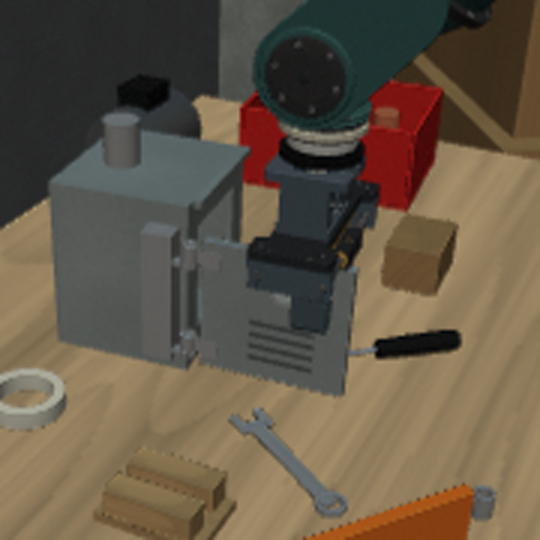

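View pics/top9.png

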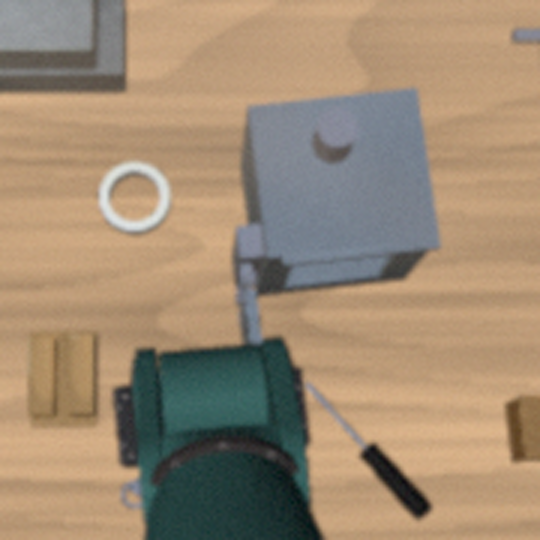

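The shut fingers are on the outer side near the free edge and the door is still hung. I'll swing it slowly along the arc.

Emit:
move_arm(deltas=[0,0.05,0,0,0,0,0,0,0.1,0,0,0,0,0,0,0.15,0,0,0,0,0,0,0.2,0,0,0,0,0,0,0.25,0,0,0,0,0,0,0.29,0.003,0,0,0,0,0,0.33,0.006,0,0,0,0,0,0.37,0.01,0,0,0,0,0,0.405,0.01,0,0,0,0,0,0.445,0.006,0,0,0,0,0,0.485,0.002,0,0,0,0,0,0.52,0,0,0,0,0,0,0.56,-0.004,0,0,0,0,0,0.6,-0.015,0,0,0,0,0,0.64,-0.025,0,0,0,0,0,0.68,-0.035,0,0,0,0,0,0.715,-0.046,0,0,0,0,0,0.755,-0.063,0,0,0,0,0,0.795,-0.08,0,0,0,0,0,0.83,-0.098,0,0,0,0])

```text
clock: 18.42
tcp_pos: [0.4738, -0.0655, 0.135]
tool_rot: [2.329, -2.108, -0.0]
wrist_force: [-0.8, 0.4, -0.2]
gripper_width: 0.003
```

```bash
cat > arc.py <<'E'
from h import *
import cv2,sys
k=sys.argv[1]
for n in("side","top"):
    im=ctrl.get_image(n)
    cv2.imwrite(f"pics/{n}{k}.png",cv2.resize(im[80:260,180:360,::-1],None,fx=3,fy=3,interpolation=cv2.INTER_CUBIC))
o=ctrl.get_obs();plan([.5047,.0088,.15],-np.pi/2+.1)
a=.1037;e=np.array([np.cos(a),np.sin(a)]);m=np.array([-np.sin(a),np.cos(a)]);H=np.array([.597,.0156])
p=o['tcp_pos'][:2]; R=Ro.from_rotvec(o['tool_rot'])
def P(th,r=.145,g=0):
    return H+r*(-np.cos(th)*e-np.sin(th)*m)+(.006+.0135*np.cos(th)+.016*np.sin(th)+g)*(np.cos(th)*m-np.sin(th)*e)
for th in range(30,100,5):
    q=P(np.radians(th)); d=R.inv().apply([*(q-p),0])/.15
    print(th,np.round(q,4),np.round(d,3))
E
python3 arc.py 10
```

```text
t 18.525 tcp [ 0.474  -0.0655  0.1351] F [ 0.56  0.21 -0.33] T [ 0.01  0.03 -0.05] deltas [-0.473 -0.253 -0.099] [-0.    -0.    -0.001]
30 [ 0.4645 -0.0487] [-0.118  0.052 -0.   ]
35 [ 0.4703 -0.0596] [-0.042  0.021 -0.   ]
40 [ 0.477  -0.0701] [ 0.032 -0.017  0.   ]
45 [ 0.4848 -0.0801] [ 0.103 -0.062  0.   ]
50 [ 0.4935 -0.0894] [ 0.171 -0.113  0.   ]
55 [ 0.5031 -0.0981] [ 0.235 -0.171  0.   ]
60 [ 0.5136 -0.106 ] [ 0.294 -0.236  0.   ]
65 [ 0.5249 -0.1129] [ 0.348 -0.306  0.   ]
70 [ 0.5369 -0.1188] [ 0.395 -0.382  0.   ]
75 [ 0.5495 -0.1237] [ 0.435 -0.463  0.   ]
80 [ 0.5627 -0.1273] [ 0.469 -0.547  0.   ]
85 [ 0.5763 -0.1298] [ 0.494 -0.636  0.   ]
90 [ 0.5901 -0.1309] [ 0.51  -0.727  0.   ]
95 [ 0.6041 -0.1307] [ 0.518 -0.82   0.   ]
```

View pics/side10.png

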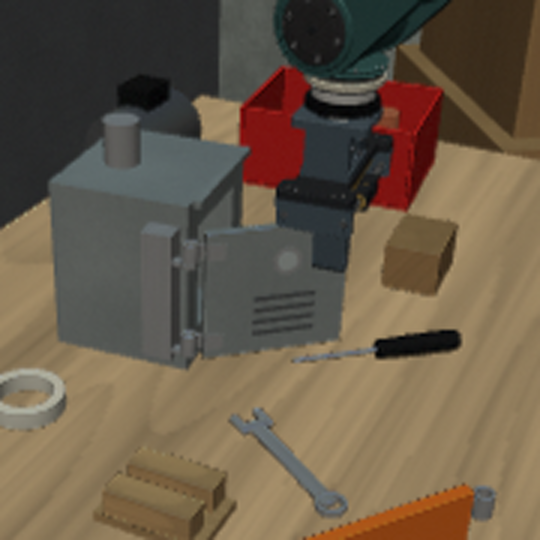

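View pics/top10.png

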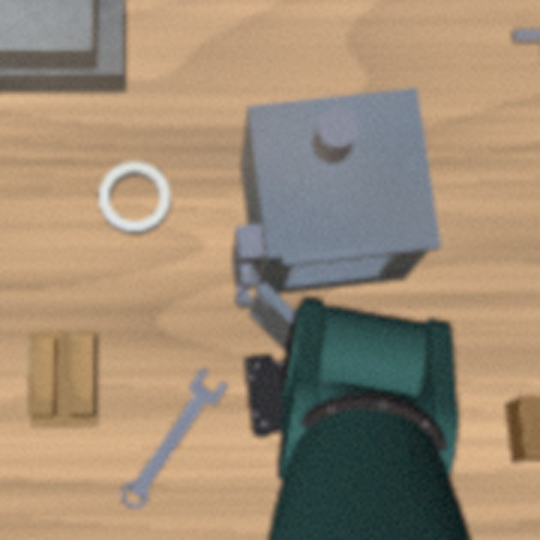

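The door swings freely and has reached about 38° of the quarter turn. I'll continue to about 80°.

Emit:
move_arm(deltas=[0,0.03,-0.017,0,0,0,0,0,0.067,-0.04,0,0,0,0,0,0.103,-0.062,0,0,0,0,0,0.137,-0.087,0,0,0,0,0,0.171,-0.113,0,0,0,0,0,0.203,-0.142,0,0,0,0,0,0.235,-0.171,0,0,0,0,0,0.265,-0.203,0,0,0,0,0,0.294,-0.236,0,0,0,0,0,0.321,-0.271,0,0,0,0,0,0.348,-0.306,0,0,0,0,0,0.372,-0.344,0,0,0,0,0,0.395,-0.382,0,0,0,0,0,0.415,-0.422,0,0,0,0,0,0.435,-0.463,0,0,0,0,0,0.445,-0.485,0,0,0,0,0,0.453,-0.505,0,0,0,0,0,0.46,-0.525,0,0,0,0,0,0.465,-0.537,0,0,0,0,0,0.469,-0.547,0,0,0,0])

```text
clock: 21.02
tcp_pos: [0.5623, -0.1269, 0.135]
tool_rot: [2.329, -2.108, -0.0]
wrist_force: [-1.0, -0.5, 0.2]
gripper_width: 0.006
```

```bash
python3 arc.py 11 | grep -v "^[3-6]"
```

```text
t 21.125 tcp [ 0.5624 -0.127   0.1351] F [ 0.83 -0.41  0.33] T [ 0.04  0.09 -0.03] deltas [-0.939  0.292 -0.1  ] [-0. -0. -0.]
70 [ 0.5369 -0.1188] [-0.071  0.164 -0.   ]
75 [ 0.5495 -0.1237] [-0.031  0.083 -0.   ]
80 [ 0.5627 -0.1273] [ 0.003 -0.002  0.   ]
85 [ 0.5763 -0.1298] [ 0.028 -0.09   0.   ]
90 [ 0.5901 -0.1309] [ 0.044 -0.182  0.   ]
95 [ 0.6041 -0.1307] [ 0.052 -0.275  0.   ]
```

View pics/side11.png

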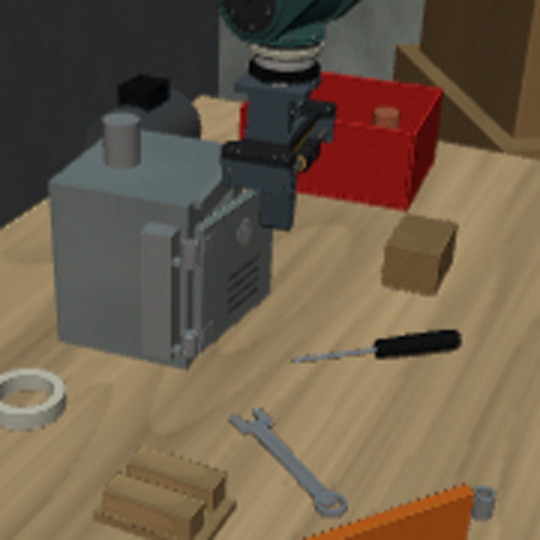

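View pics/top11.png

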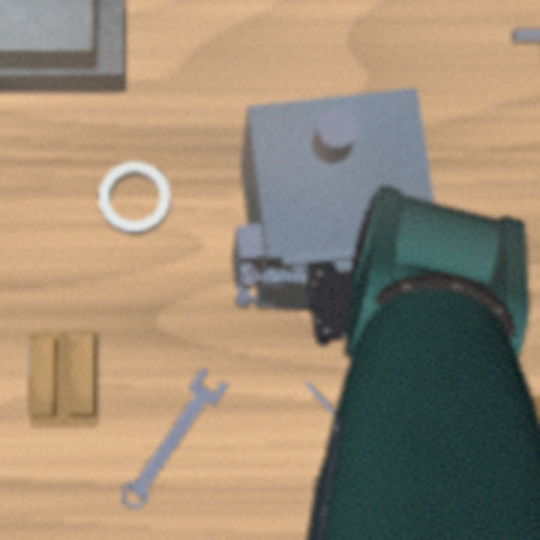

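Nearly shut. I'll finish slowly and watch the force.

Emit:
move_arm(deltas=[0,0.006,-0.02,0,0,0,0,0,0.012,-0.04,0,0,0,0,0,0.02,-0.06,0,0,0,0,0,0.025,-0.08,0,0,0,0,0,0.029,-0.1,0,0,0,0,0,0.032,-0.115,0,0,0,0,0,0.035,-0.13,0,0,0,0,0,0.037,-0.14,0,0,0,0,0,0.037,-0.14,0,0,0,0])

```text
clock: 22.25
tcp_pos: [0.5838, -0.1304, 0.135]
tool_rot: [-2.329, 2.108, -0.0]
wrist_force: [-0.2, -0.4, 1.0]
gripper_width: 0.004
```

Emit:
move_arm(deltas=[0,0,-0.008,0,0,0,0,0,0,-0.016,0,0,0,0,0,0,-0.02,0,0,0,0,0,0,-0.02,0,0,0,0])

```text
clock: 22.75
tcp_pos: [0.5868, -0.1301, 0.1351]
tool_rot: [-2.329, 2.108, -0.0]
wrist_force: [0.4, -0.1, 0.4]
gripper_width: 0.004
```

Emit:
move_arm(deltas=[0,0,-0.005,0,0,0,0,0,0,-0.01,0,0,0,0,0,0,-0.014,0,0,0,0,0,0,-0.014,0,0,0,0])

```text
clock: 23.25
tcp_pos: [0.5888, -0.1298, 0.135]
tool_rot: [2.329, -2.108, -0.0]
wrist_force: [0.5, -0.8, -0.7]
gripper_width: 0.007
```

```bash
python3 arc.py 12 | grep -v "^[3-6]"
```

```text
t 23.35 tcp [ 0.5888 -0.1299  0.135 ] F [-0.81 -0.2  -0.37] T [0.01 0.09 0.03] deltas [-0.976  0.466 -0.1  ] [-0. -0. -0.]
70 [ 0.5369 -0.1188] [-0.108  0.337 -0.   ]
75 [ 0.5495 -0.1237] [-0.067  0.256 -0.   ]
80 [ 0.5627 -0.1273] [-0.034  0.171 -0.   ]
85 [ 0.5763 -0.1298] [-0.009  0.083 -0.   ]
90 [ 0.5901 -0.1309] [ 0.008 -0.008  0.   ]
95 [ 0.6041 -0.1307] [ 0.016 -0.101  0.   ]
```

View pics/side12.png

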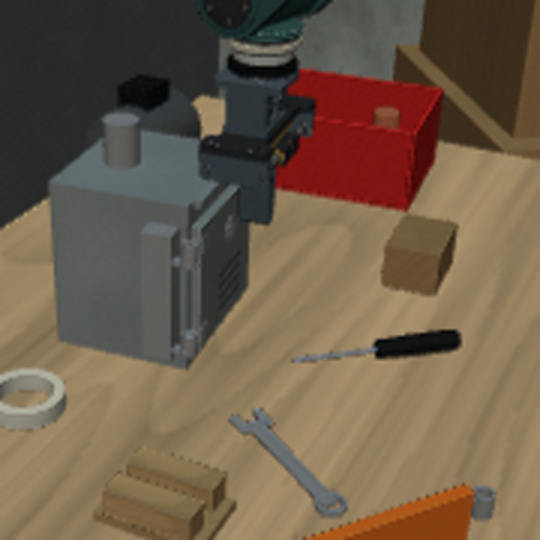

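Emit:
move_arm(deltas=[0,0,-0.005,0,0,0,0,0,0,-0.01,0,0,0,0,0,0,-0.01,0,0,0,0])

```text
clock: 23.72
tcp_pos: [0.5903, -0.1297, 0.135]
tool_rot: [-2.329, 2.108, 0.0]
wrist_force: [-0.2, 0.0, 0.7]
gripper_width: 0.007
```

Emit:
move_arm(deltas=[0,0,-0.004,0,0,0,0,0,0,-0.007,0,0,0,0,0,0,-0.007,0,0,0,0])

```text
clock: 24.1
tcp_pos: [0.5913, -0.1296, 0.135]
tool_rot: [2.329, -2.108, -0.0]
wrist_force: [-0.5, 0.0, -0.2]
gripper_width: 0.003
```

Emit:
move_arm(deltas=[0,0,-0.004,0,0,0,0,0,0,-0.007,0,0,0,0,0,0,-0.007,0,0,0,0])

```text
clock: 24.48
tcp_pos: [0.5923, -0.1295, 0.135]
tool_rot: [2.329, -2.108, -0.0]
wrist_force: [-0.4, -0.3, 0.6]
gripper_width: 0.006
```

Emit:
move_arm(deltas=[0,0,-0.004,0,0,0,0,0,0,-0.007,0,0,0,0,0,0,-0.007,0,0,0,0])

```text
clock: 24.85
tcp_pos: [0.5925, -0.1294, 0.1349]
tool_rot: [2.329, -2.107, -0.003]
wrist_force: [-7.6, -1.6, 4.1]
gripper_width: 0.002
```

Emit:
move_arm(deltas=[0,0,-0.004,0,0,0,0,0,0,-0.007,0,0,0,0,0,0,-0.007,0,0,0,0])

```text
clock: 25.22
tcp_pos: [0.5926, -0.1294, 0.1348]
tool_rot: [2.328, -2.106, -0.005]
wrist_force: [-16.8, -4.0, 10.9]
gripper_width: 0.007
```

```bash
python3 arc.py 13 | grep -v "^[3-6]"
```

```text
t 25.325 tcp [ 0.5926 -0.1294  0.1348] F [-15.73  -3.62  10.37] T [-0.39  2.48  0.14] deltas [-0.975  0.491 -0.098] [0.008 0.001 0.   ]
70 [ 0.5369 -0.1188] [-0.107  0.362  0.002]
75 [ 0.5495 -0.1237] [-0.067  0.282  0.001]
80 [ 0.5627 -0.1273] [-0.034  0.197  0.001]
85 [ 0.5763 -0.1298] [-0.009  0.108  0.   ]
90 [ 0.5901 -0.1309] [0.008 0.017 0.   ]
95 [ 0.6041 -0.1307] [ 0.016 -0.076 -0.   ]
```

View pics/top13.png

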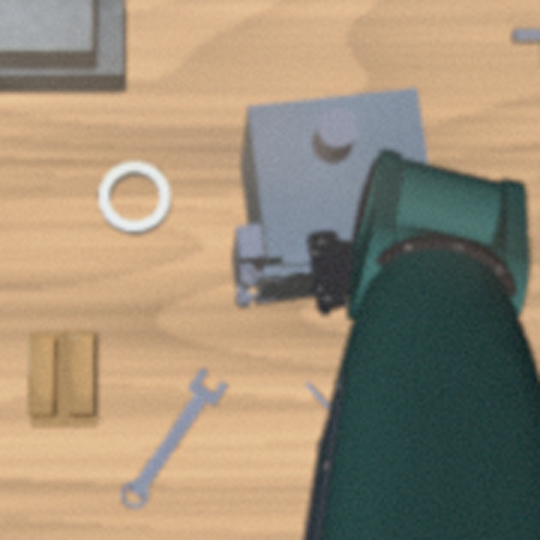

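The door met the frame at about 17 N, under the 25 N limit. I'll back off at once, slowly at first, then raise clear.

Emit:
move_arm(deltas=[0,0,0.007,0,0,0,0,0,0,0.014,0,0,0,0,0,0,0.03,0,0,0,0,0,0,0.1,0,0,0,0,0,0,0.25,0,0,0,0,0,0,0.45,-0.2,0,0,0,0,0,0.7,-0.6,0,0,0,0,0,1,-1,0,0,0,0,0,1,-1,0,0,0])

```text
clock: 26.45
tcp_pos: [0.4441, -0.1446, 0.2878]
tool_rot: [-2.328, 2.108, -0.006]
wrist_force: [0.5, 0.6, 0.1]
gripper_width: 0.003
```

Emit:
move_arm(deltas=[0,0.4,0,0,0,0,0,0,0.8,0,0,0,0,0,0,1,0,0,0,0,0,0,1,0,0,0,0,0])

```text
clock: 26.95
tcp_pos: [0.4596, -0.295, 0.2847]
tool_rot: [2.327, -2.11, -0.0]
wrist_force: [-0.1, 0.0, 0.4]
gripper_width: 0.005
```

```bash
python3 - <<'E'
from h import *
import cv2
print(ctrl.get_obs()['tcp_pos'],ctrl.get_obs()['wrist_force'])
for n,(r0,r1,c0,c1) in (("side",(90,225,180,290)),("top",(100,200,240,350))):
    im=ctrl.get_image(n); np.save(n+"14.npy",im)
    cv2.imwrite(f"pics/{n}14.png",cv2.resize(im[r0:r1,c0:c1,::-1],None,fx=4.5,fy=4.5,interpolation=cv2.INTER_CUBIC))
E
```

```text
[ 0.45959746 -0.29496296  0.28473837] [-0.12905951  0.02721613  0.43921666]
```

View pics/side14.png

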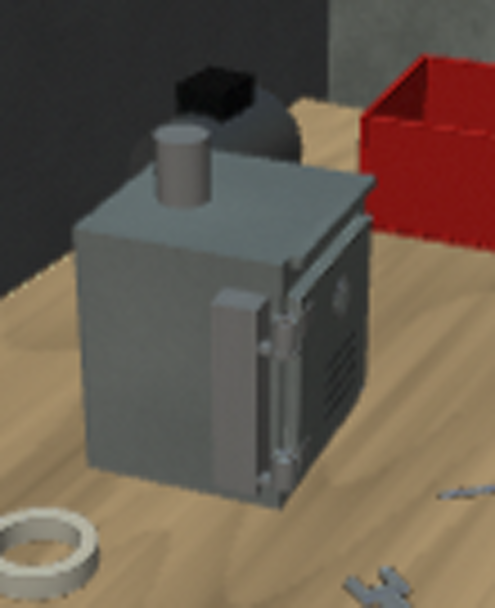

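View pics/top14.png

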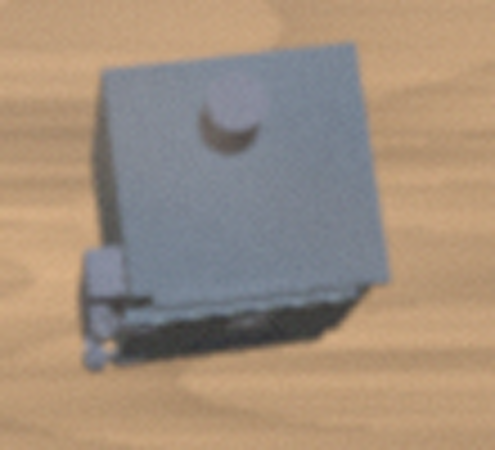

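```bash
python3 - <<'E'
from h import *
import cv2
a=.1037;e=np.array([np.cos(a),np.sin(a)]);m=np.array([-np.sin(a),np.cos(a)]);O=np.array([.6951,-.0730])
for n,(r0,r1,c0,c1) in (("side",(130,215,230,270)),("top",(150,195,250,335))):
    im=np.load(n+"14.npy"); k=7
    b=cv2.resize(im[r0:r1,c0:c1,::-1],None,fx=k,fy=k,interpolation=cv2.INTER_CUBIC); o=b.copy()
    H=np.array([.597,.0156])
    hb=np.array([(H-O)@e,(H-O)@m]); print("hinge in box",hb)
    for ex,col in((-.092,(0,0,255)),(-.105,(0,255,0))): # outer face x at free edge: shut / 13mm open
        pts=[]
        for x,y,z in((hb[0]-.006,hb[1]-.015,.18),(ex,hb[1]-.175,.18),(ex,hb[1]-.175,.03)):
            u,v=proj(n,[*(O+x*e+y*m),z]); pts.append([int((u-c0+.5)*k),int((v-r0+.5)*k)])
        cv2.polylines(o,[np.array(pts)],False,col,1)
    cv2.imwrite(f"pics/chk_{n}.png",np.hstack([b,o]) if n=="side" else np.vstack([b,o])[:600,:800])
E
```

```text
hinge in box [-0.08840164  0.09827879]
hinge in box [-0.08840164  0.09827879]
```

View pics/chk_side.png

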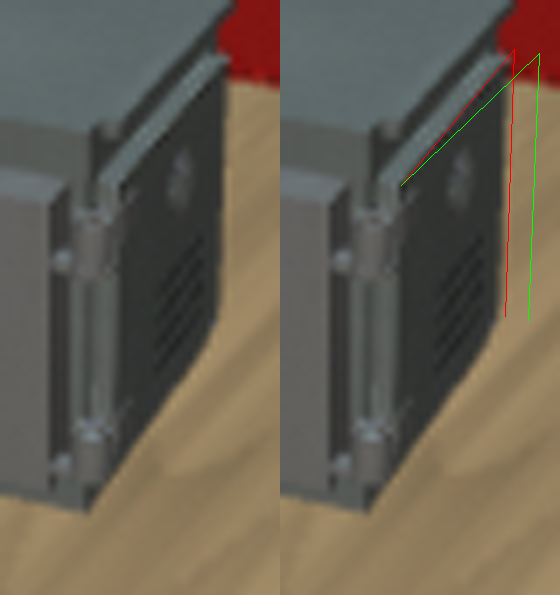

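View pics/chk_top.png

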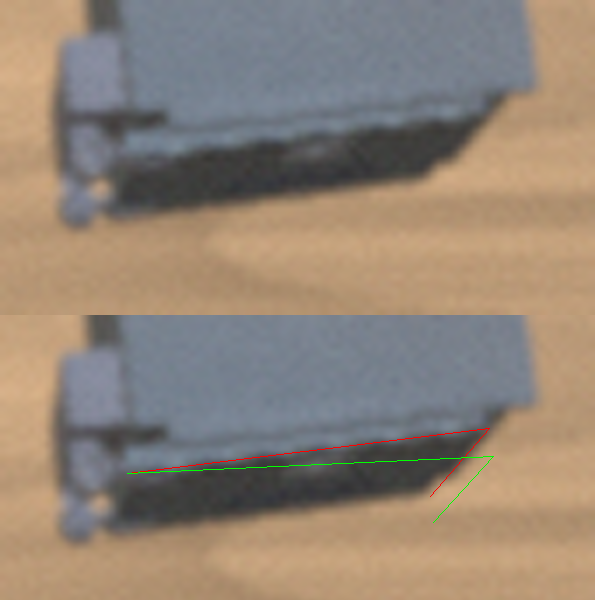

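The door's outer top edge lies on the predicted shut line (red) in both views and well inside the 13-mm-open line (green). It is upright, the sleeves are on the tabs, and the arm is clear. I'll hand in.

```bash
python3 -c "
from h import *
print(ctrl.get_obs()['clock'],ctrl.job_done())"
```

```text
the job is handed in; nothing more can be done
27.05 None
```

The door is hung on both pintles and swung shut, and the job was handed in at 27.05 s of the 72 s; no verdict was reported.

**Hanging:** I gripped the grey louvred door at its top edge, lifted it out of the stand and held it about 90° open at the hinge. The first touch was on the pintle tops at about 3 N. I then felt sideways by about 1–2 mm until both sockets dropped on, and lowered the door home, where it seated with about 9 N at the expected height.

**Shutting:** I let go, lifted clear and pushed the outer face near the free edge with closed fingers until the edge met the frame. The wrist force there reached about 17 N. That is under the 25 N limit, but more than intended, because I sent two push steps without checking between them. I backed off straight away.

**Last checks:**
- **Door:** in both camera views its top edge lies on the predicted shut line, within about 1–2 mm. The sleeves sit on the tabs and the arm is clear.
- **Hinge position:** it came out about 2 mm off nominal along each box axis, within the stated slack.
- **Other things on the bench:** the arm never came near them at low height and they look unmoved in the pictures. I did not measure their positions.
- **Not measured:** I did not measure the door's speed at the end. It was out of contact for about 1.5 s before handing in and looked still.

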